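Sweep the loose nuts into the dustpan

TASK

Two big steel hex nuts have been left loose on the worktop in front of the open mouth of the metal dustpan. Take the wooden bench pusher by its upright handle and sweep both nuts completely into the pan with it, without touching the nuts with the gripper. Then stand the pusher upright on the bare worktop, outside the pan and not touching it.

Things in the scene. Friction and masses are not known exactly. Their poses are not given: they have to be found in the camera images.
- pusher: loose bench pusher, 0.15-0.3 kg, standing on its foot: wooden foot 130 mm long (y), 32 thick (x), 27 high, with metal-faced sides; upright pale wooden handle in the middle, 22 mm (x) by 30 mm (y), flat-sided, to grip 40 to 115 mm above the underside. Both long faces (x = -16 and +16 mm) are alike; either may push. Origin: centre of the underside, z up
- pan: metal dustpan, fixed: open on its -x side (mouth), walls on three sides, black stub handle out to x = +181 mm. Origin: centre of the underside, z up. Inside: y -100 to +100 mm, x from -75 (lip) to +72 (back). Walls 3 mm thick, 43 high (20 at the mouth); floor 1.5 mm, the lip slopes up to it over 15 mm. The nuts start at x -130 to -200, y within 32 mm of 0
- nut_1: a loose steel hex nut, 30 mm across the flats, 35 mm across the corners, 16 mm high, 64 g, with a 20 mm hole, lying flat on the worktop in front of the dustpan's mouth; origin: centre of its underside, z up
- nut_2: a loose steel hex nut, 30 mm across the flats, 35 mm across the corners, 16 mm high, 64 g, with a 20 mm hole, lying flat on the worktop in front of the dustpan's mouth; origin: centre of its underside, z up
Mind the look-alikes: they are no part of the job. Leave any red look-alike of the nut_2 alone.

How it is judged:
At the end, for the whole second after the job is handed in: Both nuts rest inside the pan, past the lip (each centre 17 mm or more inside the mouth edge, between the walls, underside below 30 mm); the pusher rests on its foot on the worktop (upright within 10 degrees, underside within 6 mm), outside the pan's outline and not touching it (x of nut_1 in the frame of pan between -0.058 and 0.075 m and y of nut_1 in the frame of pan between -0.1 and 0.1 m and height (world z) of each of nut_1, nut_2 below 0.03 m and linear speed of each of nut_1, nut_2, pusher below 0.02 m/s and x of nut_2 in the frame of pan between -0.058 and 0.075 m and y of nut_2 in the frame of pan between -0.1 and 0.1 m and angle between pusher's own z axis and vertical below 0.17 rad and height (world z) of pusher below 0.006 m and (x of pusher in the frame of pan below -0.085 m or x of pusher in the frame of pan above 0.085 m or y of pusher in the frame of pan below -0.11 m or y of pusher in the frame of pan above 0.11 m) and contact force between pusher and pan below 0.2 N).
It fails at once if the gripper or arm touches a nut (contact force between any of the fingers, the arm and nut_1 above 0.5 N or contact force between any of the fingers, the arm and nut_2 above 0.5 N).
It also fails if it takes over 37 s, if anything falls off the work surface, if the arm or the gripper's body presses on something with over 40 N, if the wrist force passes 120 N, or if a joint passes its speed limit or range.

ROBOT

A 6-joint arm with a two-finger parallel gripper is mounted at the origin on a cart in front of the work surface, level with it; the furniture and walls round the work are solid. World frame = base frame: x ahead of the robot, y to its left, z up, the work surface at z = 0. Lengths are in m, angles in rad, forces in N, time in s.
With the tool pointing down it reaches from about 0.375 to 0.925 m from the base axis. Payload 5.7 kg.
Tool frame: the origin (TCP) lies midway between the tips of the shut fingers; the grasp point (between the pads) lies 19 mm behind it; z points along the fingers, x is the direction in which the jaws open and shut, and the axes are right-handed (so a half turn about z gives the same grasp; the last joint's range is limited). The gripper opens to 88 mm and grips with 3 to 60 N. Pads are 20 mm wide; open, the fingers measure 115 mm over their backs; the gripper's body (75 mm by 178 mm) begins 61 mm behind the grasp point.
Start: joints at [-1.28, 0.359, 1.51, -0, 1.272, -0.115], TCP at [0.237, -0.551, 0.223] pointing down, gripper open.
Joint ranges: [-2.97, 2.97], [-1.01, 2.36], [0.21, 2.38], [-0.96, 4.11], [0.2, 2.71], [-2.98, 2.98]. Speed limits (rad/s): [2.39, 2.39, 3.14, 3.14, 3.14, 3.14].

INTERFACE

Orientations are given as a unit quaternion [x, y, z, w].
In Python, from bench import move_ptp, servo_line, goto_joints, move_gripper, sleep, inverse_kinematics, capture, PlanningError, close_job, spot_in, silhouettes, current_clock, current_joint_pos, current_qvel, current_joint_torque, current_position, current_orientation, current_force, current_torque, current_finger_gap gives the robot as it stands. Calls block until the motion is done:
- move_ptp(position, orientation): joint-space move of the TCP to a pose.
- servo_line(position, orientation=None, rate=0.15, contact_N=None): straight line of the TCP; orientation=None keeps the orientation; rate is the mean speed in m/s. With contact_N (N) it stops when the force on the tool has changed by that much, and returns True; else False.
- goto_joints(angles): joint-space move.
- move_gripper(opening): finger opening in m; the grip force is fixed at half the most; returns when the fingers have stopped.
- sleep(seconds).
- inverse_kinematics(position, orientation): joint angles nearest the present ones, or None.
- capture(name): name is "scene" or "side" or "wrist"; returns a dict with "image" (420x560x3 uint8, blue, green, red), "range_z" (420x560 float32, m along the optical axis (not along the pixel's ray), 0 where there is no reading), "intrinsics" (3x3 intrinsics, pixels), "R" (3x3) and "t" (3): a world point X has camera coordinates R X + t. Camera axes: x right, y down, z forward; pixel columns grow to the right and rows downward; lengths in m; the calibration is good to about 2 mm. The wrist camera is an equidistant fisheye: a pixel r from the principal point sees the ray r / f radians off the axis. A picture is of the moment at which its call begins.
A pose or a line that the arm cannot do raises PlanningError and nothing moves.
- close_job(): hands the job in, once; it reports no verdict.
Trained networks look in the newest picture that a camera, given by its name, has taken for a name from the list of things; names that differ only in an ending like _2 or _b are one class to them, and where a whole thing is asked for, a point or a joint stands for the part that bears it (a point fixed in the world has none). Each returns a list of dicts, best first, with "conf" (0 to 1); they miss things now and then, are a little off and sometimes report something else, mostly with a low value. They report only what shows in the picture. A call takes as long as a camera call. They do not tell look-alikes from the thing itself.
- spot_in(camera, query): "xy" ([column, row] in pixels, amid what is visible of it).
- silhouettes(camera, query): "region" (420x560 bool, what is visible of it) and "xy" ([column, row] in pixels, amid what is visible of it).
Readings, each from a call of its own:
- current_clock(): time.
- current_joint_pos(): joint angles.
- current_qvel(): joint speeds.
- current_joint_torque(): joint torques, N m.
- current_position(): TCP position.
- current_orientation(): TCP orientation.
- current_force(): force on the tool from outside, world axes, zero at the start.
- current_torque(): the same for the moment, N m.
- current_finger_gap(): finger opening in m.
Only numpy, scipy, OpenCV 4.12 (cv2) and the standard library are available. Lean on these libraries where they do the work, as an engineer would, in place of code of your own. Each camera call takes 0.05 s, during which the arm holds its last target.

## Working session

There is one attempt and no reset: what is moved stays moved. The work goes in short steps, each a Python script; the robot and the scene stay as the last script left them, time stands still between calls to the robot, and variables do not carry over. Pictures are saved under pics/ and viewed, and the job is handed in when it is done.

```bash
mkdir -p pics; ls
python3 - <<'E'
from bench import *
import cv2,numpy as np
print(current_clock())
for n in ("scene","side"):
    c=capture(n); cv2.imwrite(f"pics/{n}0.png",c["image"]); np.savez(f"{n}0.npz",**c)
    for q in ("pusher","pan","nut_1"):
        print(n,q,[(np.round(d["xy"]),round(d["conf"],2)) for d in spot_in(n,q)])
print(current_orientation(),current_clock())
E
```

```text
pics
0.0
scene pusher []
scene pan [(array([198., 247.]), 0.76)]
scene nut_1 [(array([281., 236.]), 0.72), (array([282., 193.]), 0.7), (array([279., 218.]), 0.45)]
side pusher [(array([322., 143.]), 0.9)]
side pan [(array([250., 301.]), 0.58)]
side nut_1 [(array([294., 220.]), 0.8), (array([318., 231.]), 0.75), (array([252., 193.]), 0.7), (array([258., 171.]), 0.68), (array([322., 145.]), 0.29)]
[ 8.35100616e-01 -5.50097204e-01 -1.33577565e-04 -1.02541462e-04] 0.4
```

View pics/scene0.png

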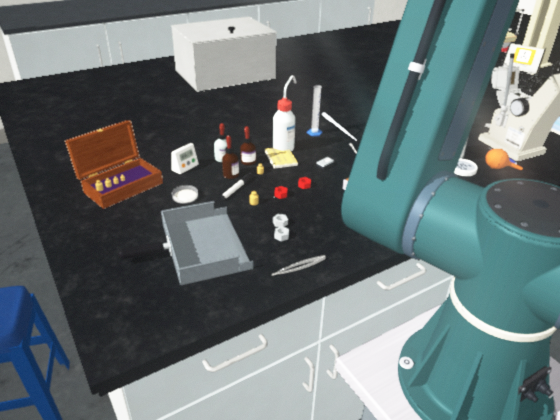

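View pics/side0.png

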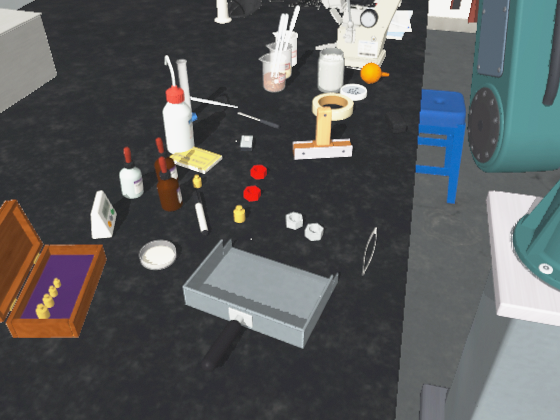

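The side view shows the steel nuts at (294,220) and (314,231), the pan at about (262,292) with its mouth towards the pusher, the pusher at (323,140), and red look-alikes at (252,193) and (258,172). Next I'll build a metric top-down map.

```bash
cat > h.py <<'E'
import numpy as np,cv2
def cloud(c):
    K,R,t=c["intrinsics"],c["R"],c["t"]; z=c["range_z"].astype(float)
    v,u=np.mgrid[:z.shape[0],:z.shape[1]]
    p=np.stack([(u-K[0,2])/K[0,0]*z,(v-K[1,2])/K[1,1]*z,z],-1)
    w=(p-t)@R
    w[z<=0]=np.nan
    return w
E
python3 - <<'E'
from h import *
S=900/0.9
im=np.zeros((900,900,3),np.uint8)
for n in ("side","scene"):
    c=dict(np.load(f"{n}0.npz")); w=cloud(c)
    print(n,"cam pos",-c["R"].T@c["t"])
for n in ("side",):
    c=dict(np.load(f"{n}0.npz")); w=cloud(c)
    for (u,v) in [(294,214),(314,226),(294,220),(314,231),(323,112),(295,150),(350,150),(323,140),(222,245),(335,275),(186,290),(302,340),(240,316),(252,193),(258,171)]:
        print((u,v),np.round(w[v,u],3))
    # silhouettes by colour-free height
    m=(w[...,2]>0.006)&(w[...,2]<0.2)
    x,y=w[...,0],w[...,1]
    for name,box in dict(nuts=(270,205,330,243),push=(285,100,360,162),pan=(180,235,345,350)).items():
        sl=(slice(box[1],box[3]),slice(box[0],box[2]))
        mm=m[sl]; P=w[sl][mm]
        print(name,len(P),np.round(P.min(0),3),np.round(P.max(0),3))
    np.save("wside.npy",w)
E
python3 - <<'E'
from h import *
im=np.full((600,800,3),90,np.uint8)
# map: world y -> column (left = +y), x->row up ; 1mm/px
c=dict(np.load("side0.npz")); w=cloud(c)
c2=dict(np.load("scene0.npz")); w2=cloud(c2)
for W,I in((w2,c2["image"]),(w,c["image"])):
    P=W.reshape(-1,3);C=I.reshape(-1,3)
    ok=np.isfinite(P).all(1)&(P[:,2]<0.25)
    P,C=P[ok],C[ok]; o=np.argsort(P[:,2]);P,C=P[o],C[o]
    r=(600-(P[:,0]-0.2)*750).astype(int);q=(400-P[:,1]*750).astype(int)
    k=(r>1)&(r<598)&(q>1)&(q<798)
    for a in(0,1):
        for b in(0,1): im[r[k]+a,q[k]+b]=C[k]
cv2.imwrite("pics/top.png",im)
E
```

```text
side cam pos [0.35546296 0.80367939 0.6588564 ]
scene cam pos [-0.25310963  0.53271608  0.67712921]
(294, 214) [0.517 0.035 0.018]
(314, 226) [0.474 0.058 0.016]
(294, 220) [0.517 0.034 0.002]
(314, 231) [0.474 0.059 0.005]
(323, 112) [ 0.508 -0.201  0.112]
(295, 150) [ 0.562 -0.174  0.026]
(350, 150) [ 0.445 -0.218  0.016]
(323, 140) [ 0.505 -0.203  0.043]
(222, 245) [0.617 0.164 0.032]
(335, 275) [0.418 0.158 0.   ]
(186, 290) [0.636 0.282 0.038]
(302, 340) [0.442 0.32  0.02 ]
(240, 316) [0.541 0.306 0.03 ]
(252, 193) [ 0.62  -0.031  0.002]
(258, 171) [ 0.628 -0.107  0.004]
nuts 408 [0.456 0.028 0.006] [0.531 0.087 0.02 ]
push 1839 [ 0.441 -0.461  0.006] [ 0.574 -0.171  0.118]
pan 3901 [0.412 0.07  0.006] [0.669 0.377 0.047]
```

View pics/top.png

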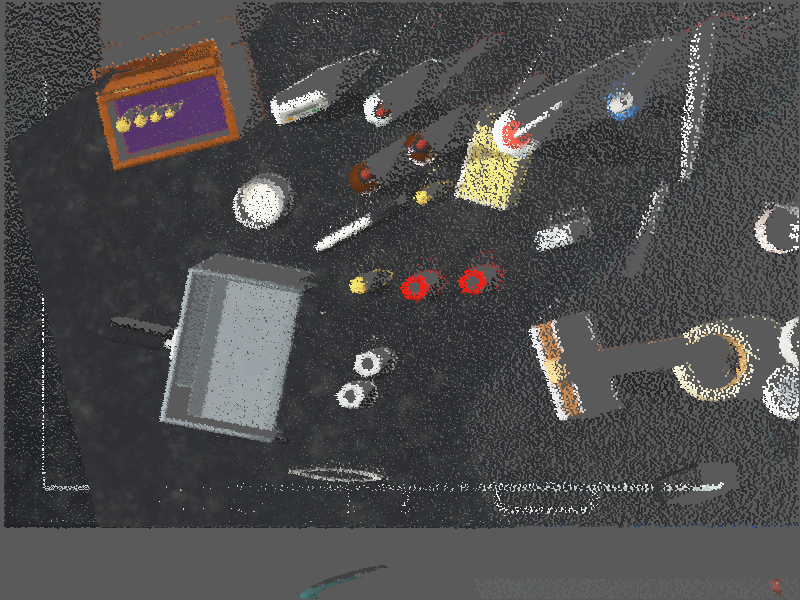

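The top-down map shows the pan's mouth facing roughly -y, the two steel nuts in front of it, and a clear path back to the pusher. Now I'll fit the poses.

Run:
```python
from h import *
from scipy.optimize import least_squares
cs={n:dict(np.load(f"{n}0.npz")) for n in("side","scene")}
W=np.concatenate([cloud(c).reshape(-1,3) for c in cs.values()]);I=np.concatenate([c["image"].reshape(-1,3) for c in cs.values()]).astype(int)
ws=cloud(cs["side"]).reshape(-1,3);Is=cs["side"]["image"].reshape(-1,3).astype(int)
ok=np.isfinite(W).all(1);W,I=W[ok],I[ok]
# table bias
for n,c in cs.items():
    w=cloud(c).reshape(-1,3); k=(abs(w[:,0]-.5)<.03)&(abs(w[:,1]+.08)<.04)
    print(n,"table z",np.nanmedian(w[k,2]))
# pan walls: upper part
k=(W[:,2]>.025)&(W[:,2]<.05)&(W[:,0]>.38)&(W[:,0]<.68)&(W[:,1]>.1)&(W[:,1]<.33)
P=W[k]
def walls(p):
    x0,y0,a=p; ca,sa=np.cos(a),np.sin(a)
    d=P[:,:2]-[x0,y0]; lx=d[:,0]*ca+d[:,1]*sa; ly=-d[:,0]*sa+d[:,1]*ca
    return lx,ly
def f(p):
    lx,ly=walls(p)
    return np.min([abs(lx-73.5e-3)+np.maximum(0,abs(ly)-.103),abs(ly-.1015)+np.maximum(0,lx-.075)+np.maximum(0,-.075-lx),abs(ly+.1015)+np.maximum(0,lx-.075)+np.maximum(0,-.075-lx)],0)
best=min((least_squares(f,[.54,.22,a],loss="soft_l1",f_scale=.003) for a in(1.4,1.57,1.7)),key=lambda r:r.cost)
print("pan",best.x,np.median(f(best.x)),len(P))
px,py,pa=best.x;ca,sa=np.cos(pa),np.sin(pa)
def loc(q): d=np.asarray(q)[...,:2]-[px,py]; return np.stack([d[...,0]*ca+d[...,1]*sa,-d[...,0]*sa+d[...,1]*ca],-1)
# nuts top z .012-.02
for c0 in((.517,.034),(.474,.06)):
    k=(W[:,2]>.013)&(W[:,2]<.02)&(np.hypot(W[:,0]-c0[0],W[:,1]-c0[1])<.023)
    (cx,cy),r=cv2.minEnclosingCircle(W[k][:,:2].astype(np.float32)); print("nut",W[k].mean(0),(cx,cy),r,"panframe",loc([cx,cy]))
# pusher
k=(W[:,2]>.095)&(W[:,2]<.125)&(abs(W[:,0]-.51)<.04)&(abs(W[:,1]+.2)<.06)
print("handle top",k.sum(),W[k].mean(0),W[k][:,2].max(),cv2.minAreaRect((W[k&(W[:,2]>.108)][:,:2]*1000).astype(np.float32)))
k=(W[:,2]>.004)&(W[:,2]<.024)&(abs(W[:,0]-.51)<.09)&(W[:,1]<-.14)&(W[:,1]>-.25)
Q=W[k]; print("face",k.sum()); 
l=cv2.fitLine(Q[:,:2].astype(np.float32),cv2.DIST_HUBER,0,.001,.001).ravel();print("face line",l,np.arctan2(l[1],l[0]))
t=(Q[:,:2]-l[2:])@l[:2];print(t.min(),t.max(),l[2:]+l[:2]*(t.min()+t.max())/2)
k=(W[:,2]>.04)&(W[:,2]<.095)&(abs(W[:,0]-.51)<.04)&(abs(W[:,1]+.2)<.05)
Q=W[k];l=cv2.fitLine(Q[:,:2].astype(np.float32),cv2.DIST_HUBER,0,.001,.001).ravel();print("handle face",l,np.arctan2(l[1],l[0]),Q.mean(0));t=(Q[:,:2]-l[2:])@l[:2];print(np.percentile(t,[1,99]),l[2:]+l[:2]*np.percentile(t,[1,99]).mean())
k=(W[:,2]>.024)&(W[:,2]<.032)&(abs(W[:,0]-.51)<.09)&(W[:,1]<-.14)&(W[:,1]>-.28)
print("foot top",cv2.minAreaRect((W[k][:,:2]*1000).astype(np.float32)))
```

```text
side table z 0.000868589270325909
scene table z -0.0022930292153854736
pan [0.52653837 0.22816212 1.37766522] 0.0009917556076118675 2922
nut [0.51504072 0.04217787 0.0158339 ] (0.5146917700767517, 0.04248218238353729) 0.01655968464910984 panframe [-0.18450154 -0.0240117 ]
nut [0.47249824 0.06677501 0.01556675] (0.47241002321243286, 0.06531456112861633) 0.017873629927635193 panframe [-0.17020891  0.02186623]
handle top 187 [ 0.50609383 -0.20305537  0.10844385] 0.11821547568785445 ((508.20111083984375, -207.7515869140625), (29.369508743286133, 26.290721893310547), 24.5411434173584)
face 490
face line [ 0.94863445  0.31637436  0.4982076  -0.1965287 ] 0.32190508
-0.07233713849647666 0.08931938707024925 [ 0.50626257 -0.19384233]
handle face [ 0.95612216  0.2929682   0.5013584  -0.20147663] 0.2973298 [ 0.50574907 -0.20041425  0.0675829 ]
[-0.01157415  0.01837861] [ 0.50461133 -0.20047989]
foot top ((506.36846923828125, -208.42172241210938), (129.49464416503906, 38.809322357177734), 18.30105209350586)
```

```bash
cat >> h.py <<'E'
PX,PY,PA=.5265,.2282,1.3777
def q(a): return [float(np.cos(a/2)),float(np.sin(a/2)),0,0]
def pan(x,y=0.): return np.array([PX+x*np.cos(PA)-y*np.sin(PA),PY+x*np.sin(PA)+y*np.cos(PA)])
E
python3 - <<'E'
from bench import *
from h import *
a=0.31+np.pi/2-np.pi
P=[.507,-.209]
move_ptp(P+[.22],q(a)); print(current_joint_pos(),current_clock())
servo_line(P+[.061],rate=.12)
print(current_position(),current_force(),current_clock())
move_gripper(0.0)
print(current_finger_gap(),current_force(),current_torque(),current_clock())
servo_line(P+[.091],rate=.1)
c=capture("side");cv2.imwrite("pics/side1.png",c["image"]);np.savez("side1.npz",**c)
print(current_finger_gap(),current_force(),current_clock())
E
```

```text
[-5.18281220e-01  2.87550880e-01  1.62522874e+00 -4.36693218e-04
  1.22851132e+00  7.43389687e-01] 2.0
[ 0.50753104 -0.20932534  0.06164858] [-0.08283154  0.01891124  0.72869833] 3.475
0.02201272981555475 [ 0.52466071 -0.05947188 -0.45827177] [-0.17142383  0.04762096  0.01976297] 4.5
0.02208696420629029 [ 0.18470471 -0.59487472 -2.10612857] 5.0
```

View pics/side1.png

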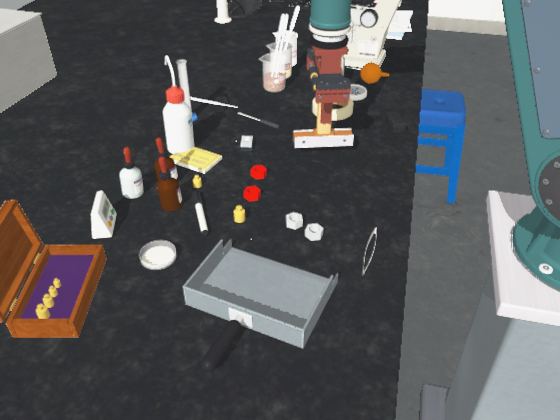

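The pusher is gripped (gap 22 mm) and lifted, with its foot level at (323,138). Next I'll carry it to just behind the nuts, lower it to a hover of about 3–4 mm, and check.

Run:
```python
from bench import *
from h import *
s=pan(-.25,-.001); o=q(PA-np.pi)
servo_line([*s,.095],o,rate=.12)
servo_line([*s,.0645],rate=.08)
print(current_position(),current_finger_gap(),current_force(),current_clock())
c=capture("side");cv2.imwrite("pics/side2.png",c["image"])
w=cloud(c);W=w.reshape(-1,3)
d=W[:,:2]-[PX,PY];lx=d@[np.cos(PA),np.sin(PA)];ly=d@[-np.sin(PA),np.cos(PA)]
k=(W[:,2]>.006)&(W[:,2]<.026)&(lx>-.26)&(lx<-.215)&(abs(ly)<.085)
print(k.sum(),np.percentile(lx[k],[5,50,95]),np.percentile(ly[k],[1,99]),"slope",np.polyfit(ly[k],lx[k],1))
k2=(W[:,2]>.012)&(W[:,2]<.02)&(lx>-.21)&(lx<-.14)&(abs(ly)<.06);print(k2.sum(),lx[k2].min(),lx[k2].max(),ly[k2].min(),ly[k2].max())
```

```text
[ 0.47941336 -0.01743267  0.0643112 ] 0.021868666490862755 [ 0.54774278  0.05920057 -2.47399833] 7.3
532 [-0.23754727 -0.23454699 -0.23241707] [-0.06383584  0.06462801] slope [-0.02555863 -0.2350192 ]
276 -0.19907788965471848 -0.15028452715260812 -0.04115406725903167 0.03745477175648227
```

View pics/side2.png

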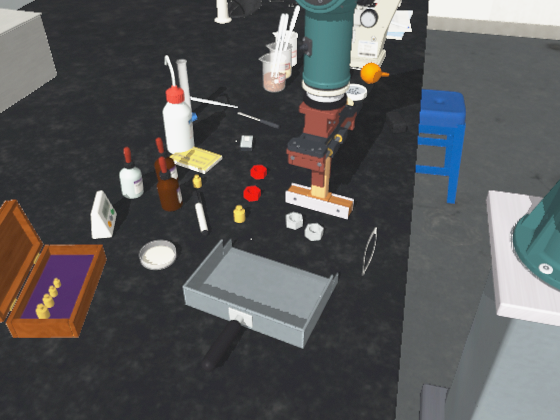

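The foot is square to the mouth and centred, with the nuts in front of it at (294,220) and (314,231). Sweeping now.

Run:
```python
from bench import *
from h import *
servo_line([*pan(-.12,-.001),.065],rate=.07)
print(current_force(),current_clock())
r=servo_line([*pan(-.045,-.001),.066],rate=.05,contact_N=25)
print(r,current_position(),pan(-.045),current_finger_gap(),current_force(),current_clock())
c=capture("side");cv2.imwrite("pics/side3.png",c["image"])
```

```text
[-0.75068856 -0.09534423 -1.83328838] 9.3583
False [0.5188957  0.18370865 0.06604795] [0.51786456 0.18403634] 0.022412453532039606 [ 0.65746066  0.37528397 -2.23225005] 11.0083
```

View pics/side3.png

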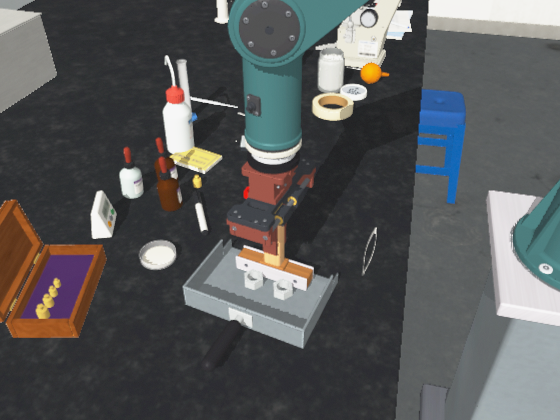

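Both nuts are in the pan, at (254,281) and (284,289), with the foot behind them. I'll retreat and set the pusher down.

Run:
```python
from bench import *
from h import *
servo_line([*pan(-.22,0),.067],rate=.1)
r=servo_line([*pan(-.22,0),.0595],rate=.02,contact_N=4)
print(r,current_position(),current_force(),current_clock())
move_gripper(.06); sleep(.2)
p=current_position();servo_line([p[0],p[1],.2],rate=.12)
move_ptp([.40,-.25,.25],q(PA-np.pi)); sleep(.3)
c=capture("side");cv2.imwrite("pics/side4.png",c["image"])
w=cloud(c);print("nuts",[(np.round(d["xy"]),round(d["conf"],2)) for d in spot_in("side","nut_1")])
W=w.reshape(-1,3);d=W[:,:2]-[PX,PY];lx=d@[np.cos(PA),np.sin(PA)];ly=d@[-np.sin(PA),np.cos(PA)]
k=(W[:,2]>.012)&(W[:,2]<.024)&(lx>-.07)&(lx<.06)&(abs(ly)<.08)
for s in(-1,1):
    j=k&(ly*s>0);print("nut",j.sum(),lx[j].mean(),ly[j].mean(),lx[j].min(),lx[j].max())
k=(W[:,2]>.095)&(W[:,2]<.13)&(lx<-.15)&(lx>-.29)&(abs(ly)<.06);print("handle top",k.sum(),lx[k].mean(),ly[k].mean(),W[k,2].max())
k=(W[:,2]>.006)&(W[:,2]<.022)&(lx<-.15)&(lx>-.29)&(abs(ly)<.08);print("foot",lx[k].mean(),np.percentile(ly[k],[1,99]))
print(current_clock(),current_finger_gap())
```

```text
True [0.48460805 0.01245114 0.06081629] [ 0.42906436 -0.59527061  4.53866736] 13.3167
nuts [(array([254., 276.]), 0.79), (array([258., 171.]), 0.71), (array([252., 195.]), 0.7)]
nut 184 -0.012270891082610343 -0.02290726106408319 -0.02898999552834472 0.003107359588725566
nut 202 -0.012016760279248525 0.030126807326674734 -0.029505153714650522 0.0027701974890445417
handle top 262 -0.21382141653439868 0.0024908510990496267 0.11818011379896466
foot -0.20492823730720158 [-0.06323348  0.06531423]
17.075 0.05953853417849769
```

View pics/side4.png

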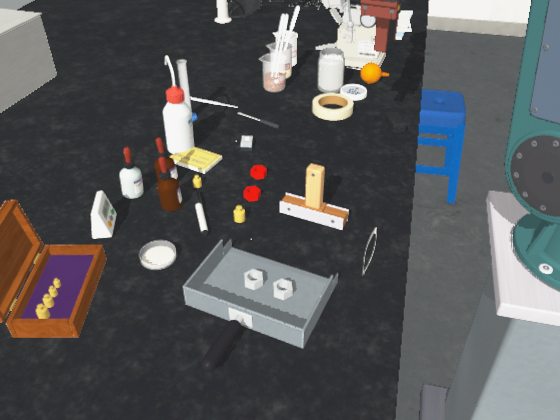

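The nuts lie in the pan at (254,279) and (284,289). The pusher stands free and upright at (315,195), and the red nuts haven't moved.

```bash
python3 -c "
from bench import *
close_job()"
```

```text
the job is handed in; nothing more can be done
```

I gripped the pusher by its handle and swept both steel nuts into the pan in one pass. I then set the pusher down on the bare worktop in front of the mouth and handed the job in at about 17 s.

My last checks, from the side camera after the arm had moved away:
- **Nuts:** both centres were at about x = -12 mm in the pan frame, with y = -23 and +30 mm. That is well past the lip and between the walls.
- **Pusher:** it stood upright on its foot at about x = -0.22 m in the pan frame, clear of the pan. Its handle top read 118 mm, the same as before I moved it.
- **Red look-alikes:** they appeared in their original places, and I did not touch them.
- **Disagreement:** the detector reported only one of the two nuts in the pan in the final picture. The depth data and the picture itself showed both.

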